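# Press a fired tile flush with the spacer bar in the jig cabinet

## Robot

A 6-joint arm with a two-finger parallel gripper is mounted at the origin on the work surface. World frame = base frame: x ahead of the robot, y to its left, z up, the work surface at z = 0. Lengths are in m, angles in rad, forces in N, time in s.
With the tool pointing down it reaches from about 0.4 to 0.825 m from the base axis. Payload 7 kg.
Tool frame: the origin (TCP) lies at the very end of the fingers, on their centre line; the grasp point (between the pads) lies arm.hold_point_z behind it (arm.hold_point_z is the distance from the TCP to the grasp point, in m); z points along the fingers, y is the line along which they close (so a half turn about z gives the same grasp; the last joint's range is limited). The gripper opens to 88 mm and grips with 3 to 60 N. Pads are 19 mm wide; open, the fingers measure 130 mm over their backs; the gripper's body (78 mm by 193 mm) begins 47 mm behind the grasp point.
Start: joints at [-1.021, 0.359, 0.012, 0, -1.224, -0.288], TCP at [0.175, -0.652, 0.227] pointing down, gripper open.
Joint ranges: [-3.07, 3.07], [-1.43, 2.12], [-1.02, 1.25], [-3.03, 1.67], [-3.05, -0], [-3.03, 3.03]. Speed limits (rad/s): [2.39, 2.39, 3.01, 3.14, 3.14, 3.14].

## Interface

Orientations are given as [roll, pitch, yaw] about the fixed x, y, z axes, in that order (R = Rz(yaw) Ry(pitch) Rx(roll)).
In Python, from station import arm gives the robot as it stands.
- The arm moves only by the shell command python3 nudge.py 'ROWS' [FORCE]. ROWS is a JSON list of rows, 1 to 20 of them, each of 5 numbers: the finger opening in m, then dx, dy, dz in m, then a turn about the tool's z in rad; each row is the pose to reach, as a shift and turn from the pose commanded when the command began, along the tool's axes at that moment; what a row does not reach only later rows make up. A row lasts 1/12 s, in which the tool goes at most 0.0417 m and 0.125 rad, less where a joint would pass 70% of its speed; a pose out of reach is approached as far as the arm can. The fingers move at their own pace and stop on an object; FORCE is the grip in N (left out, the last holds). Time passes only in rows, so rows that do not move let the fingers close. It prints the time, the measured TCP pose, the force, the opening and the grip force at its end.
- arm.get_state(): the state, without advancing time (a new reading comes with each control period).
- arm.grab_frame(name): name is "side" or "top"; returns the picture (420x560x3 uint8, red, green, blue); there is no depth.
- arm.camera_params(name): a dict with "fx", "fy", "cx", "cy" (pixels), "D" ([k1, k2, p1, p2, k3] as OpenCV has them; the pictures are not rectified), "T" (4x4, takes a point from camera to world coordinates). Camera axes: x right, y down, z forward; pixel columns grow to the right and rows downward; lengths in m; the calibration is good to about 2 mm. A picture is of the moment at which its call begins. camera_params takes no time and is no camera call.
- arm.job_done(): hands the job in; it is judged then, once.
The state is a dict: "t": time; "q": joint angles; "qd": joint speeds; "joint_efforts": joint torques, N m; "eef_pos": TCP position; "ee_rot": TCP orientation; "force": force on the tool from outside, world axes, zero at the start; "moment": the same for the moment, N m; "width": finger opening in m; "gripper_force": force on a finger pad.
Only numpy, scipy, OpenCV 4.12 (cv2) and the standard library are available. Lean on these libraries where they do the work, as an engineer would, in place of code of your own. Each camera call takes 0.05 s, during which the arm holds its last target. There are 200 camera calls.

## Task

Two fired tiles lie in the low open-topped jig cabinet, each in its own bay behind a small door. Swing wide open the door of the one bay where the gap between the tile and the middle rail is wide enough for the spacer, take the spacer by its orange handle and slide its blade, kept low and lengthwise, into that gap to well past the middle of the tile, then push it sideways so that the tile is pressed firmly flush and square against the bay's outer wall. Finish while still gripping the spacer and holding the tile pressed; leave the other door, its tile, the jars and the bowl alone.

Things in the scene. Friction and masses are not known exactly. Their poses are not given: they have to be found in the camera images.
- cabinet: open-topped jig cabinet, 135 (x) by 292 (y) by 100 mm high, fixed. Origin: centre of its underside, on the bench. x points from the open front (x = -67.5 mm, robot side) to the 40 mm high back wall (inner face x = 55.5), y to its left. Floor 4 mm thick. An aluminium middle rail along x, 12 mm thick (y -6 to 6), 40 mm high, parts two bays, each 128 mm wide (|y| 6 to 134)
- wall_left: green outer wall of the left (+y) bay, part of the cabinet, 12 mm thick, 100 mm high, along the whole depth; origin at its underside's centre, inner face 6 mm from the origin towards the middle. It stands at cabinet y = +140 mm
- wall_right: the same on the right: at cabinet y = -140 mm
- door_left (a joint): blue door of the left (+y) bay: 144 wide, 85 high, 12 mm thick, lower edge 12 mm above the bench; hinged upright at the cabinet's outer front edge, opens towards the robot and outwards (clockwise seen from above). In rad: 0 closed, grows to 1.65 open. Light; stays where it is left; may start 0.1 ajar
- door_right (a joint): the same for the right (-y) bay, mirrored: turns counter-clockwise seen from above as it opens
- door_left_handle (a point): middle of the left door's handle, an upright steel bar 11 mm thick and 62 mm tall (23 to 86 mm above the bench), 35 mm off the door's front face and 114 mm from the hinge along the door; it can be pinched from above across the door's width. Origin 55 mm above the bench
- door_right_handle (a point): the same for the right door
- door_left_hinge (a point): a point on the upright hinge axis of the left door
- door_right_hinge (a point): a point on the upright hinge axis of the right door
- tile_narrow: loose terracotta-coloured square tile 100 (x) by 94 (y) by 22 mm thick, about 0.45 kg, lying flat on the floor of either bay, about 13 mm off the outer wall and up to 0.03 rad askew: the gap between it and the middle rail is about 20 mm, enough for the spacer's 12 mm blade. Origin: centre of its underside
- tile_wide: loose tile of the same look in the other bay, 100 by 116 by 22 mm: its gap to the middle rail is about 9 mm, too tight for the spacer. Origin: centre of its underside
- spacer: spacer bar standing on the bench, 0.35 kg, balanced at the handle. Origin: on the foot's underside, below the handle. Dark foot x -45 to 22, 48 (y) by 8 mm; orange upright handle 34 by 16 (y), to 80 mm high; blade 12 mm wide (y), 10 to 30 mm up, along +x to a nose 133 mm from the origin. Best carried with the foot some 4 mm clear of the bench: dragging it dips the nose
- spacer_grip (a point): the point to grip the handle, 62 mm above the foot's underside; grip across the spacer's y (16 mm)
- spacer_nose (a point): tip of the blade's nose: 133 mm from the spacer's origin along its x, 20 mm above the foot's underside
- jar_blue: bystander: very dark blue glazed jar, 74 mm across, 74 mm high. Origin: centre of its underside
- jar_white: bystander: white glazed jar of the same size. Origin: centre of its underside
- bowl: bystander: blue bowl, 110 mm across, 50 mm high. Origin: centre of its underside

How it is judged:
On the way, in this order (a step that is already met when the one before it is completed fails the run):
1. the door of the bay with the wide enough gap is swung open (((y of tile_narrow in the frame of cabinet above 0 m and value of joint door_left above 1.2 rad) or (not (y of tile_narrow in the frame of cabinet above 0 m) and value of joint door_right above 1.2 rad))), for 0.2 s.
2. the blade is slid into the gap beside the narrow tile, past the tile's middle (((y of tile_narrow in the frame of cabinet above 0 m and value of joint door_left above 1.2 rad) or (not (y of tile_narrow in the frame of cabinet above 0 m) and value of joint door_right above 1.2 rad)) and x of spacer_nose in the frame of cabinet above 0 m and z of spacer_nose in the frame of cabinet below 0.032 m and ((y of tile_narrow in the frame of cabinet above 0 m and y of spacer_nose in the frame of cabinet between 0.008 and 0.047 m) or (not (y of tile_narrow in the frame of cabinet above 0 m) and y of spacer_nose in the frame of cabinet between -0.047 and -0.008 m))), for 0.2 s.
At the end, for the whole second after the job is handed in: Tile flat, flush (2 mm) and square (0.03 rad) on its bay's outer wall, pressed there over 2 N by the spacer's blade, low in the gap, nose past the cabinet's middle, along the bay (0.15 rad); fingers still grip the spacer; that door open over 1.2 rad (all of step 2 and ((y of tile_narrow in the frame of cabinet above 0 m and contact force between tile_narrow and wall_left above 2 N) or (not (y of tile_narrow in the frame of cabinet above 0 m) and contact force between tile_narrow and wall_right above 2 N)) and ((y of tile_narrow in the frame of cabinet above 0 m and y of tile_narrow in the frame of cabinet above 0.085 m) or (not (y of tile_narrow in the frame of cabinet above 0 m) and y of tile_narrow in the frame of cabinet below -0.085 m)) and angle between the x axis of tile_narrow and the x axis of cabinet, either way round below 0.03 rad and angle between tile_narrow's own z axis and vertical below 0.06 rad and angle between the x axis of spacer and the x axis of cabinet, either way round below 0.15 rad and contact force between spacer and tile_narrow above 2 N and contact force between the fingers and spacer above 3 N); the arm keeps its last pose, push and grip.
It fails at once if the other door was opened (beyond 0.3 rad) ((y of tile_narrow in the frame of cabinet above 0 m and value of joint door_right above 0.3 rad) or (not (y of tile_narrow in the frame of cabinet above 0 m) and value of joint door_left above 0.3 rad)).
It fails at once if the wide tile was shifted by more than 10 mm (distance of tile_wide from where it was at the start of the episode above 0.01 m).
It fails at once if the blue jar was disturbed (over 20 mm, or tipped) (distance of jar_blue from where it was at the start of the episode above 0.02 m or angle between jar_blue's own z axis and vertical above 0.4 rad).
It fails at once if the white jar was disturbed (over 20 mm, or tipped) (distance of jar_white from where it was at the start of the episode above 0.02 m or angle between jar_white's own z axis and vertical above 0.4 rad).
It fails at once if the bowl was disturbed (over 20 mm, or tipped) (distance of bowl from where it was at the start of the episode above 0.02 m or angle between bowl's own z axis and vertical above 0.4 rad).
It also fails if it takes over 64 s, if anything falls off the work surface, if the arm or the gripper's body presses on something with over 40 N, if the wrist force passes 120 N, or if a joint passes its speed limit or range.

## Working session

There is one attempt and no reset: what is moved stays moved. The work goes in short steps, Python scripts to look and compute and a shell command to move; the robot and the scene stay as the last step left them, time stands still between calls to the robot, and variables do not carry over. Pictures are saved under pics/ and viewed, at most 10 in all, crops included, and the job is handed in when it is done.

```bash
ls; mkdir -p pics; python3 - <<'E'
from station import arm
import cv2
for n in("top","side"):
    cv2.imwrite(f"pics/{n}0.png",arm.grab_frame(n)[:,:,::-1]); p=arm.camera_params(n); print(n,p)
print(arm.get_state(),arm.hold_point_z)
E
```

```text
nudge.py
pics
station.py
top {'fx': 536.1908007618053, 'fy': 536.1908007618053, 'cx': 276.6938619922214, 'cy': 207.07517774526954, 'D': array([0.05360539, 0.        , 0.        , 0.        , 0.        ]), 'T': array([[-0.02270326, -0.98975189,  0.14098141,  0.34716588],
       [-0.99968101,  0.02091414, -0.01415932,  0.00567373],
       [ 0.01106571, -0.1412579 , -0.98991098,  1.56805543],
       [ 0.        ,  0.        ,  0.        ,  1.        ]])}
side {'fx': 380.0400472241673, 'fy': 380.0400472241673, 'cx': 273.15527409624997, 'cy': 207.33253481904896, 'D': array([-0.10312693,  0.        ,  0.        ,  0.        ,  0.        ]), 'T': array([[-0.91784941, -0.22169701,  0.32924596,  0.26256503],
       [-0.39641743,  0.55407779, -0.73201846,  0.64177828],
       [-0.02014157, -0.80240155, -0.59644453,  0.59235701],
       [ 0.        ,  0.        ,  0.        ,  1.        ]])}
{'t': 0.1, 'q': array([-1.02090820e+00,  3.59299340e-01,  1.11469232e-02, -2.82280453e-04,
       -1.22410840e+00, -2.88088192e-01]), 'qd': array([ 3.61606486e-05, -9.90611670e-04,  9.88012300e-04,  2.27547109e-03,
       -9.46441023e-05, -2.96093254e-04]), 'joint_efforts': array([-7.52994110e-04, -5.84164560e+01,  2.93750596e+01,  7.01563686e+00,
        1.00877820e-02, -7.62223726e-05]), 'eef_pos': array([ 0.17454523, -0.65158674,  0.22572986]), 'ee_rot': array([ 3.14011312e+00, -1.61683046e-04, -2.87988871e+00]), 'force': array([-0.15766904,  0.39056085,  0.38619997]), 'moment': array([0.00503035, 0.06067564, 0.04803557]), 'gripper_force': 0.0, 'width': 0.08747331506586613} 0.0188
```

View pics/top0.png

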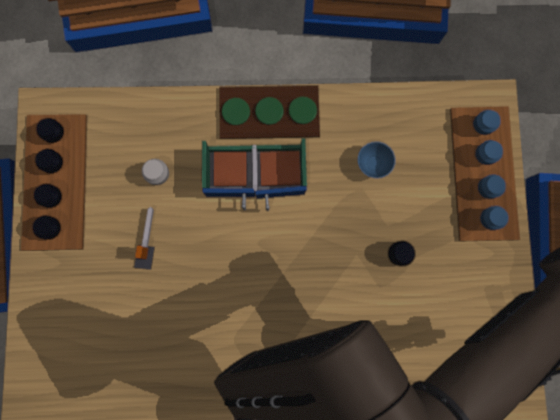

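View pics/side0.png

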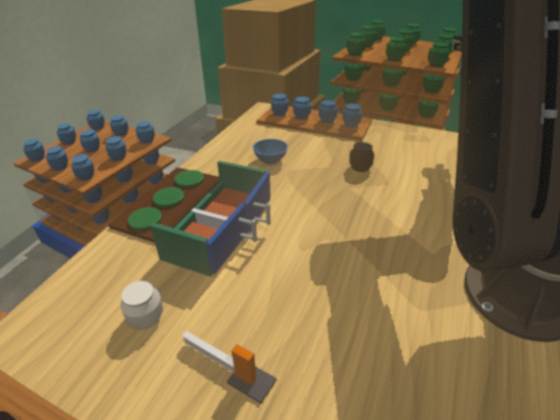

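The top view shows the cabinet at about (254,168), the spacer at (145,240) with its nose pointing away from the robot, the white jar at (155,171), the bowl at (376,159) and the blue jar at (402,253). The side view shows the cabinet open-topped with both doors nearly closed. Next I'll zoom in on the cabinet.

```bash
cat > h.py <<'E'
import cv2,numpy as np
from station import arm
C={n:arm.camera_params(n) for n in("top","side")}
def ray(n,u,v):
    p=C[n];K=np.array([[p['fx'],0,p['cx']],[0,p['fy'],p['cy']],[0,0,1]])
    x=cv2.undistortPoints(np.array([[[u,v]]],float),K,p['D'])[0,0]
    return p['T'][:3,3],p['T'][:3,:3]@np.array([x[0],x[1],1])
def on(n,u,v,z):
    o,d=ray(n,u,v);return o+d*(z-o[2])/d[2]
def tri(a,b):
    (o1,d1),(o2,d2)=ray("top",*a),ray("side",*b)
    s=np.linalg.lstsq(np.c_[d1,-d2],o2-o1,rcond=None)[0]
    p,q=o1+s[0]*d1,o2+s[1]*d2
    return (p+q)/2,np.linalg.norm(p-q)
def proj(n,P):
    p=C[n];K=np.array([[p['fx'],0,p['cx']],[0,p['fy'],p['cy']],[0,0,1]]);T=np.linalg.inv(p['T'])
    return cv2.projectPoints(np.array(P,float).reshape(-1,1,3),cv2.Rodrigues(T[:3,:3])[0],T[:3,3],K,p['D'])[0][:,0]
E
python3 - <<'E'
import cv2,numpy as np
a=cv2.imread("pics/top0.png");b=cv2.imread("pics/side0.png")
s=lambda i,f:cv2.resize(i,None,fx=f,fy=f,interpolation=cv2.INTER_CUBIC)
cv2.imwrite("pics/topc.png",s(a[132:216,192:316],6))
c1=s(a[200:275,130:165],6); c2=s(b[155:275,150:280],4);c3=s(b[325:405,175:285],4)
o=np.zeros((600,800,3),np.uint8)
o[:450,:210]=c1; o[:480,220:740]=c2
cv2.imwrite("pics/mix.png",o)
E
```

```text
(no output)
```

View pics/topc.png

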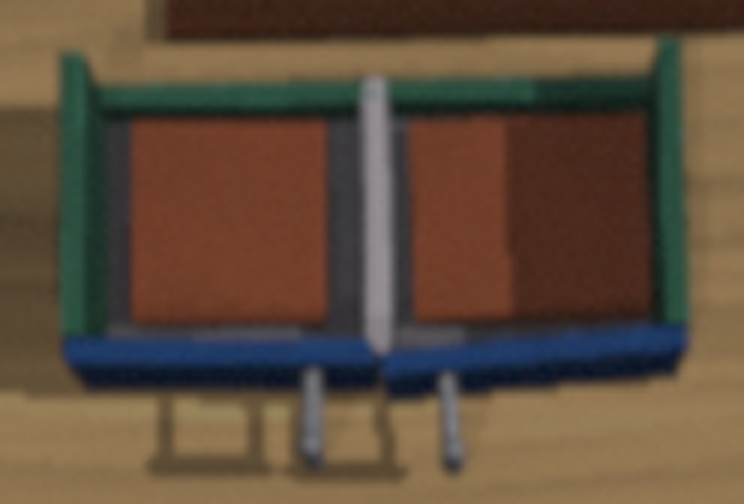

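View pics/mix.png

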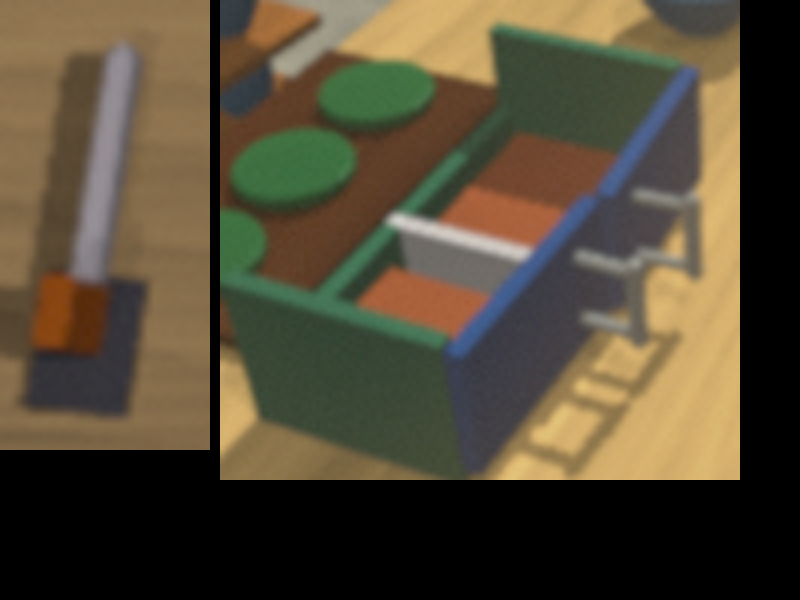

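The left (+y) bay holds the narrow tile: it is 33 px wide with visible gaps, against 40 px for the right one. That makes the left door the one to open. Now I'll measure positions.

```bash
python3 - <<'E'
from h import *
np.set_printoptions(precision=4,suppress=True)
f=lambda x,y,ox,oy,s:((x+.5)/s-.5+ox,(y+.5)/s-.5+oy)
t=lambda x,y:f(x,y,192,132,6)
s=lambda x,y:f(x-220,y,150,155,4)
c=lambda x,y:f(x,y,130,200,6)
for k,p,z in [("Lwall back out",t(63,52),.1),("Lwall front out",t(63,338),.1),("Rwall back out",t(681,38),.1),("Rwall front out",t(686,325),.1),("rail back",t(373,78),.04),("rail front",t(378,350),.04),("tileL tl",t(132,120),.026),("tl bl",t(132,321),.026),("tl tr",t(328,120),.026),("tl br",t(328,321),.026),("door free top",t(380,345),.097),("door hinge top",t(66,345),.097)]:
    print(k,on("top",*p,z)[:2])
print("Lwall front out tri",tri(t(66,342),s(450,347)),"back",tri(t(63,52),s(222,275)))
print("R wall back",tri(t(681,38),s(497,28)))
print("handle top",tri(t(313,444),s(634,260)),"bottom",tri(t(313,466),s(640,343)))
print("handleL z86",on("top",*t(313,444),.086),"side",on("side",*s(634,260),.086))
print("handleR top",tri(t(452,452),s(692,190)))
print("spacer top",on("top",*c(54,312),.08),"nose",on("top",*c(122,42),.03),)
print("foot",[on("top",*c(*q),.008)[:2] for q in((25,410),(128,415),(145,283))])
im=cv2.imread("pics/side0.png");hsv=cv2.cvtColor(im,cv2.COLOR_BGR2HSV)
m=cv2.inRange(hsv,(3,180,120),(14,255,255));m[:330]=0;m[:,:215]=0;m[:,280:]=0
n,l,st,ce=cv2.connectedComponentsWithStats(m);print(st,ce)
co=max(cv2.findContours(m,0,1)[0],key=cv2.contourArea);print(cv2.approxPolyDP(co,2,True)[:,0].tolist())
cv2.imwrite("pics/sp.png",cv2.resize(im[325:405,175:285],None,fx=6,fy=6,interpolation=cv2.INTER_CUBIC))
E
```

```text
Lwall back out [0.75   0.1897]
Lwall front out [0.6143 0.1903]
Rwall back out [ 0.7513 -0.0997]
Rwall front out [ 0.6145 -0.098 ]
rail back [0.7507 0.0467]
rail front [0.6162 0.0466]
tileL tl [0.7355 0.1654]
tl bl [0.6354 0.1662]
tl tr [0.7337 0.0695]
tl br [0.6335 0.071 ]
door free top [0.6085 0.0441]
door hinge top [0.6115 0.1893]
Lwall front out tri (array([0.6112, 0.1883, 0.1001]), np.float64(0.002417758906091551)) back (array([0.7486, 0.189 , 0.1038]), np.float64(0.0008775649165501433))
R wall back (array([ 0.7515, -0.1005,  0.0954]), np.float64(0.0021304784309031503))
handle top (array([0.5646, 0.0764, 0.0856]), np.float64(0.000283162010553007)) bottom (array([0.5624, 0.0793, 0.0293]), np.float64(0.0008658086009480681))
handleL z86 [0.5644 0.0763 0.086 ] side [0.5645 0.0769 0.086 ]
handleR top (array([0.559 , 0.0118, 0.0901]), np.float64(0.0005803339848285269))
spacer top [0.4434 0.3673 0.08  ] nose [0.5754 0.3489 0.03  ]
foot [array([0.4016, 0.3977]), array([0.398 , 0.3489]), array([0.461 , 0.3415])]
[[     0      0    560    420 235032]
 [   232    345     22     17    168]] [[279.5267 209.3975]
 [242.1845 352.8869]]
[[232, 350], [248, 361], [253, 354], [238, 345]]
```

View pics/sp.png

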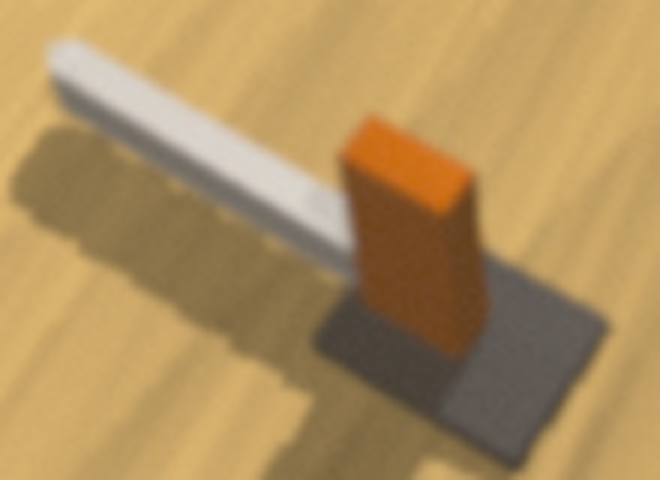

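The points agree with the given sizes: the left handle is at (.5645,.0765) with its top at .086, the handle's 114 mm from the hinge checks out, and the spacer is 133 mm long. The crop shows the spacer's orange top at about (242,353). I'll triangulate that, then move above the handle.

```bash
cat >> h.py <<'E'
def go(x,y,z,yaw):
    s=arm.get_state();p=s['eef_pos'];w=s['ee_rot'][2];d=np.array([x,y,z])-p
    X=np.array([np.cos(w),np.sin(w)]);Y=np.array([np.sin(w),-np.cos(w)])
    print("d",np.round([d[:2]@X,d[:2]@Y,-d[2],w-yaw],4),"t",round(s['t'],2))
E
python3 - <<'E'
from h import *
u,v=(54+.5)/6-.5+130,(312+.5)/6-.5+200
print(tri((u,v),(242.2,352.9)), tri(((122+.5)/6-.5+130,(42+.5)/6-.5+200),((60+.5)/6-.5+175,(50+.5)/6-.5+325)))
go(.5645,.0765,.14,0)
E
```

```text
(array([0.44346508, 0.36771077, 0.07799273]), np.float64(0.000171057134444885)) (array([0.57326743, 0.34774906, 0.02994914]), np.float64(0.00471571785186478))
d [-0.5651  0.6024  0.0857 -2.8799] t 0.1
```

```bash
python3 nudge.py '[[0.04,-0.565,0.603,0,-2.88],[0.04,-0.565,0.603,0,-2.88],[0.04,-0.565,0.603,0,-2.88],[0.04,-0.565,0.603,0,-2.88],[0.04,-0.565,0.603,0,-2.88],[0.04,-0.565,0.603,0,-2.88],[0.04,-0.565,0.603,0,-2.88],[0.04,-0.565,0.603,0,-2.88],[0.04,-0.565,0.603,0,-2.88],[0.04,-0.565,0.603,0,-2.88],[0.04,-0.565,0.603,0,-2.88],[0.04,-0.565,0.603,0,-2.88],[0.04,-0.565,0.603,0,-2.88],[0.04,-0.565,0.603,0,-2.88],[0.04,-0.565,0.603,0,-2.88],[0.04,-0.565,0.603,0,-2.88],[0.04,-0.565,0.603,0,-2.88],[0.04,-0.565,0.603,0,-2.88],[0.04,-0.565,0.603,0,-2.88],[0.04,-0.565,0.603,0,-2.88]]'; python3 -c "
from h import *
go(.5645,.0765,.11,0);print(arm.get_state()['q'])"
```

```text
t: 1.77
eef_pos: [0.565, 0.0793, 0.2262]
ee_rot: [3.141, 0.0, -0.373]
force: [1.7, -1.0, 0.4]
width: 0.0398
gripper_force: 0.0
d [ 0.0005  0.0028  0.1162 -0.3727] t 1.77
[ 4.82240556e-01  1.88290077e-01 -2.23312092e-01 -1.14969474e-04
 -1.15941254e+00  7.15903885e-01]
```

```bash
python3 nudge.py '[[0.04,0,0.003,0.05,-0.125],[0.04,0,0.003,0.08,-0.25],[0.04,0,0.003,0.1,-0.373],[0.04,0,0.003,0.1,-0.373],[0.04,0,0.003,0.12,-0.373],[0.04,0,0.003,0.15,-0.373],[0.04,0,0.003,0.175,-0.373],[0.04,0,0.003,0.175,-0.373],[0.04,0,0.003,0.175,-0.373]]'; python3 - <<'E'
from h import *
go(.5645,.0765,.051,0)
im=arm.grab_frame("side")[:,:,::-1]
cv2.imwrite("pics/s1.png",cv2.resize(im[130:280,150:330],None,fx=4,fy=4))
E
```

```text
t: 2.52
eef_pos: [0.5634, 0.0737, 0.0521]
ee_rot: [3.141, 0.001, -0.009]
force: [1.2, 0.4, 1.5]
width: 0.0401
gripper_force: 0.0
d [ 0.0011 -0.0028  0.0011 -0.0094] t 2.52
```

View pics/s1.png

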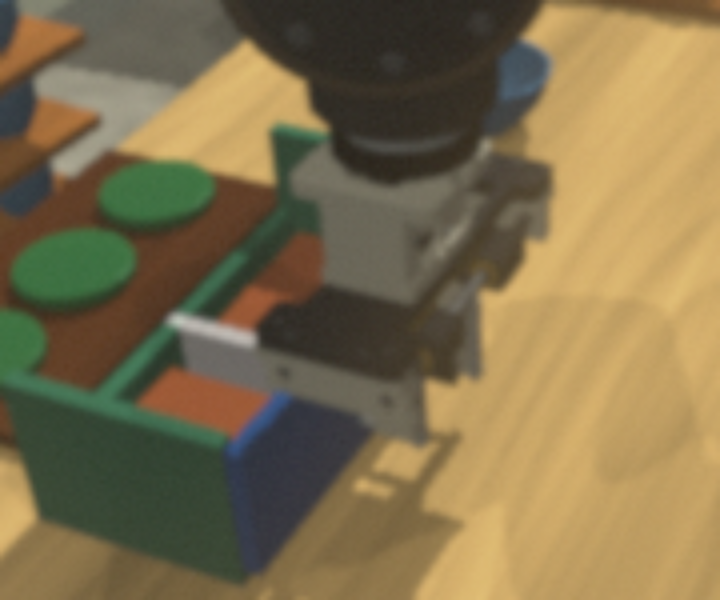

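The picture shows the fingers straddling the left handle at about (395,400). I'll close on it.

```bash
python3 nudge.py '[[0.04,0.001,-0.003,0.001,0],[0.0,0.001,-0.003,0.001,0],[0.0,0.001,-0.003,0.001,0],[0.0,0.001,-0.003,0.001,0],[0.0,0.001,-0.003,0.001,0],[0.0,0.001,-0.003,0.001,0]]' 25; python3 - <<'E'
from h import *
go(.5645,.0765,.051,0)
# arc: hinge est, handle now
p=np.array(arm.get_state()['eef_pos'][:2]);H=np.array([.6105,.1905]);r=p-H;print(r,np.hypot(*r))
for a in np.arange(.1,1.45,.1):
    c,s=np.cos(a),np.sin(a);d=np.array([[c,s],[-s,c]])@r-r
    print(round(a,2),round(d[0],3),round(-d[1],3))
E
```

```text
t: 3.07
eef_pos: [0.5647, 0.0773, 0.051]
ee_rot: [-3.141, -0.001, -0.007]
force: [3.3, 13.5, -2.3]
width: 0.0124
gripper_force: 7.0
d [-0.0002  0.0008 -0.     -0.0069] t 3.07
[-0.04583159 -0.11320736] 0.12213288341263373
0.1 -0.011 -0.005
0.2 -0.022 -0.011
0.3 -0.031 -0.019
0.4 -0.04 -0.027
0.5 -0.049 -0.036
0.6 -0.056 -0.046
0.7 -0.062 -0.056
0.8 -0.067 -0.067
0.9 -0.071 -0.079
1.0 -0.074 -0.091
1.1 -0.076 -0.103
1.2 -0.076 -0.115
1.3 -0.076 -0.127
1.4 -0.074 -0.139
```

```bash
python3 nudge.py '[[0,-0.011,-0.005,0,0.1],[0,-0.022,-0.011,0,0.2],[0,-0.031,-0.019,0,0.3],[0,-0.04,-0.027,0,0.4],[0,-0.049,-0.036,0,0.5],[0,-0.056,-0.046,0,0.6],[0,-0.056,-0.046,0,0.6]]' 25
```

```text
t: 3.65
eef_pos: [0.5057, 0.1224, 0.0509]
ee_rot: [3.137, 0.001, -0.613]
force: [-6.2, -6.3, 11.0]
width: 0.0106
gripper_force: 25.0
```

```bash
python3 nudge.py '[[0,-0.011,-0.005,0,0.1],[0,-0.022,-0.011,0,0.2],[0,-0.031,-0.019,0,0.3],[0,-0.04,-0.027,0,0.4],[0,-0.049,-0.036,0,0.5],[0,-0.056,-0.046,0,0.6],[0,-0.062,-0.056,0,0.7],[0,-0.067,-0.067,0,0.8],[0,-0.067,-0.067,0,0.8],[0,-0.067,-0.067,0,0.8],[0,-0.067,-0.067,0,0.8],[0.04,-0.067,-0.067,0,0.8],[0.04,-0.067,-0.067,0,0.8],[0.04,-0.067,-0.067,0,0.8]]' 25; python3 -c "
from h import *
go(.4434,.3675,.16,-.139)"
```

```text
t: 4.82
eef_pos: [0.4916, 0.2167, 0.0508]
ee_rot: [-3.141, 0.0, -1.406]
force: [0.6, -0.3, 1.0]
width: 0.0248
gripper_force: 0.0
d [-0.1566  0.0228 -0.1092 -1.2673] t 4.82
```

```bash
python3 nudge.py '[[0.04,0,0,0,0],[0.04,0,0,0,0],[0.04,0,0,-0.04,0],[0.04,0,0,-0.08,0],[0.06,-0.02,0,-0.11,-0.125],[0.06,-0.06,0.01,-0.11,-0.25],[0.06,-0.1,0.02,-0.11,-0.375],[0.06,-0.13,0.023,-0.11,-0.5],[0.06,-0.157,0.023,-0.11,-0.625],[0.06,-0.157,0.023,-0.11,-0.75],[0.06,-0.157,0.023,-0.11,-0.875],[0.06,-0.157,0.023,-0.11,-1.0],[0.06,-0.157,0.023,-0.11,-1.125],[0.06,-0.157,0.023,-0.11,-1.267],[0.06,-0.157,0.023,-0.11,-1.267],[0.06,-0.157,0.023,-0.11,-1.267]]'; python3 - <<'E'
from h import *
go(.4434,.3675,.0432,-.139)
cv2.imwrite("pics/s2.png",arm.grab_frame("side")[:,:,::-1])
E
```

```text
t: 6.15
eef_pos: [0.4436, 0.3675, 0.1604]
ee_rot: [3.141, 0.0, -0.142]
force: [0.3, 0.4, -0.1]
width: 0.06
gripper_force: 0.0
d [-2.000e-04  1.000e-04  1.172e-01 -3.400e-03] t 6.15
```

View pics/s2.png

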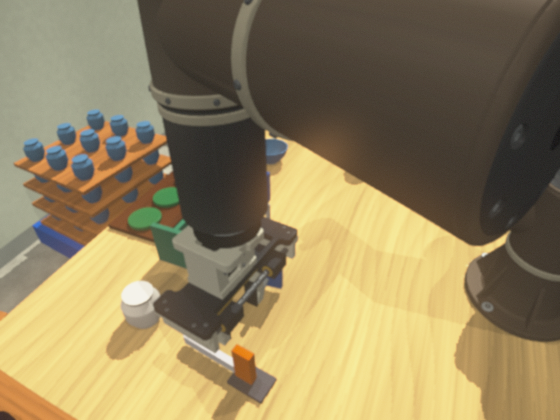

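The picture shows the fingers above the orange handle at about (242,353). I'll descend and grip.

```bash
python3 nudge.py '[[0.06,0,0,0.04,0],[0.06,0,0,0.08,0],[0.06,0,0,0.105,0],[0.06,0,0,0.117,0],[0.06,0,0,0.117,0],[0.0,0,0,0.117,0],[0.0,0,0,0.117,0],[0.0,0,0,0.117,0],[0.0,0,0,0.117,0],[0.0,0,0,0.117,0],[0.0,0,0,0.117,0],[0.0,0,0,0.117,0],[0.0,0,0,0.117,0]]' 45
```

```text
t: 7.28
eef_pos: [0.4435, 0.3679, 0.0439]
ee_rot: [-3.141, -0.0, -0.14]
force: [-1.2, -0.4, 3.2]
width: 0.0158
gripper_force: 45.0
```

```bash
python3 -c "
from h import *
s=arm.get_state();print(s['eef_pos'],s['ee_rot'],s['force'],s['gripper_force'])
go(.44,.062,.175,-.003)"
```

```text
[0.44351474 0.36788262 0.04385768] [-3.14098493e+00 -2.49922452e-04 -1.39818162e-01] [-1.23594517 -0.4343654   3.17716726] 44.976357221603394
d [ 0.0391  0.3034 -0.1311 -0.1368] t 7.28
```

```bash
python3 nudge.py '[[0,0,0,-0.035,0],[0,0,0,-0.07,0],[0,0,0,-0.105,0],[0,0,0.01,-0.131,0],[0,0.005,0.04,-0.131,-0.05],[0,0.01,0.075,-0.131,-0.1],[0,0.015,0.11,-0.131,-0.137],[0,0.02,0.145,-0.131,-0.137],[0,0.025,0.18,-0.131,-0.137],[0,0.03,0.215,-0.131,-0.137],[0,0.035,0.25,-0.131,-0.137],[0,0.039,0.28,-0.131,-0.137],[0,0.039,0.303,-0.131,-0.137],[0,0.039,0.303,-0.131,-0.137],[0,0.039,0.303,-0.131,-0.137],[0,0.039,0.303,-0.131,-0.137]]'; python3 - <<'E'
from h import *
go(.44,.062,.0465,-.003)
T=arm.grab_frame("top")[:,:,::-1];S=arm.grab_frame("side")[:,:,::-1]
r=lambda i,f:cv2.resize(i,None,fx=f,fy=f,interpolation=cv2.INTER_CUBIC)
o=np.zeros((600,800,3),np.uint8);a=r(T[130:280,190:310],3.3);b=r(S[130:310,140:340],2);o[:a.shape[0],:a.shape[1]]=a;o[:360,400:800]=b
cv2.imwrite("pics/m3.png",o)
E
```

```text
t: 8.62
eef_pos: [0.4397, 0.0621, 0.1744]
ee_rot: [-3.141, 0.0, -0.004]
force: [-0.2, -0.6, -4.5]
width: 0.0157
gripper_force: 45.0
d [ 3.000e-04  1.000e-04  1.279e-01 -6.000e-04] t 8.62
```

View pics/m3.png

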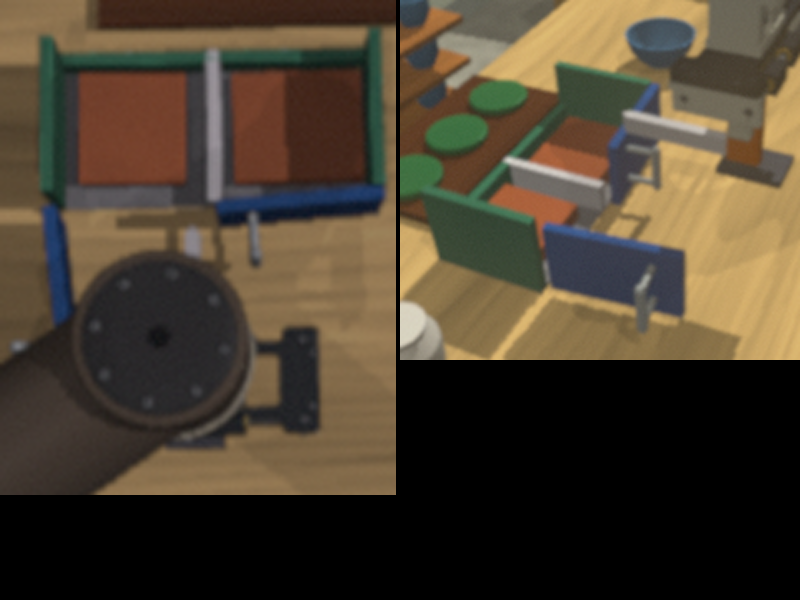

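The picture shows the left door wide open, the spacer held level, its nose at about (193,228) in the top crop, and the gap at columns 186–207. I'll check the nose and the gap numerically.

```bash
python3 - <<'E'
from h import *
im=arm.grab_frame("top")[:,:,::-1].copy()
f=lambda x,y:((x+.5)/3.3-.5+190,(y+.5)/3.3-.5+130)
print("nose z.15",on("top",*f(193,229),.15),"expect",proj("top",[.573,.0615,.155]),f(193,229))
for v in (155,165,175,182):
    row=cv2.resize(im[v-1:v+2,205:265].mean(0,keepdims=True).astype(np.uint8),None,fx=4,fy=1,interpolation=cv2.INTER_LINEAR)[0].astype(float)
    sat=row[:,2]-row[:,0]; g=row.mean(1)
    x=np.arange(len(row))/4-.375+205
    red=x[sat>35]; red=red[red<252]; 
    rail=x[(g>110)&(sat<30)&(x>245)]
    z=[on("top",red.min(),v,.026),on("top",red.max(),v,.026),on("top",rail.min(),v,.04)]
    print(v,[q[:2].round(4) for q in z])
E
```

```text
nose z.15 [0.57243116 0.06128598 0.15      ] expect [[247.97462048 198.54367855]] (248.13636363636363, 199.04545454545456)
155 [array([0.7252, 0.1654]), array([0.7234, 0.0708]), array([0.7196, 0.0512])]
165 [array([0.6952, 0.1656]), array([0.6934, 0.0712]), array([0.6899, 0.051 ])]
175 [array([0.6654, 0.1666]), array([0.6635, 0.0717]), array([0.6602, 0.0508])]
182 [array([0.6446, 0.1667]), array([0.6427, 0.072 ]), array([0.6396, 0.0511])]
```

Everything agrees: the gap runs from y .051 to .071, so I'll insert at .061. I'll descend and insert in stages.

```bash
python3 nudge.py '[[0,0,0.001,0.035,0],[0,0,0.001,0.07,0],[0,0,0.001,0.105,0],[0,0,0.001,0.122,0],[0,0,0.001,0.1275,0],[0,0,0.001,0.1275,0],[0,0.02,0.001,0.1275,0],[0,0.035,0.001,0.1275,0],[0,0.05,0.001,0.1275,0],[0,0.06,0.001,0.1275,0],[0,0.07,0.001,0.1275,0],[0,0.07,0.001,0.1275,0]]'
```

```text
t: 9.77
eef_pos: [0.5123, 0.0617, 0.0481]
ee_rot: [-3.141, -0.002, -0.003]
force: [0.8, 0.1, -3.2]
width: 0.0156
gripper_force: 45.0
```

```bash
python3 nudge.py '[[0,0.01,0,0,0],[0,0.02,0,0,0],[0,0.03,0,0,0],[0,0.04,0,0,0],[0,0.05,0,0,0],[0,0.056,0,0,0],[0,0.056,0,0,0],[0,0.056,0,0,0],[0,0.056,0,0,0]]'
```

```text
t: 10.52
eef_pos: [0.5652, 0.0606, 0.0468]
ee_rot: [3.141, 0.001, -0.003]
force: [-0.3, 0.3, -3.5]
width: 0.016
gripper_force: 45.0
```

The insertion met no contact, with the nose about 15 mm past the middle. Now I'll push sideways.

```bash
python3 nudge.py '[[0,0,-0.003,0,0],[0,0,-0.006,0,0],[0,0,-0.009,0,0],[0,0,-0.011,0,0],[0,0.004,-0.012,0,0],[0,0.008,-0.012,0,0],[0,0.012,-0.012,0,0],[0,0.012,-0.012,0,0],[0,0.012,-0.012,0,0]]'
```

```text
t: 11.27
eef_pos: [0.5786, 0.0729, 0.0471]
ee_rot: [-3.141, -0.001, -0.003]
force: [0.1, -2.0, -3.1]
width: 0.0161
gripper_force: 45.0
```

```bash
python3 nudge.py '[[0,0,-0.003,0,0],[0,0,-0.005,0,0],[0,0,-0.007,0,0],[0,0,-0.007,0,0],[0,0,-0.007,0,0],[0,0,-0.007,0,0]]'
```

```text
t: 11.77
eef_pos: [0.5778, 0.08, 0.0471]
ee_rot: [-3.141, -0.0, -0.002]
force: [-0.6, -1.5, -2.4]
width: 0.0159
gripper_force: 45.0
```

```bash
python3 nudge.py '[[0,0,-0.001,0,0],[0,0,-0.002,0,0],[0,0,-0.003,0,0],[0,0,-0.003,0,0],[0,0,-0.003,0,0],[0,0,-0.003,0,0]]'
```

```text
t: 12.27
eef_pos: [0.5777, 0.0813, 0.0471]
ee_rot: [3.14, 0.001, -0.004]
force: [1.6, -9.1, -1.9]
width: 0.0158
gripper_force: 45.1
```

```bash
python3 nudge.py '[[0,0,0,0,0],[0,0,-0.001,0,0],[0,0,-0.002,0,0],[0,0,-0.002,0,0],[0,0,-0.002,0,0],[0,0,-0.002,0,0],[0,0,-0.002,0,0],[0,0,-0.002,0,0]]' 60; python3 - <<'E'
from h import *
print(arm.get_state()['force'],arm.get_state()['moment'])
T=arm.grab_frame("top")[:,:,::-1];S=arm.grab_frame("side")[:,:,::-1]
r=lambda i,f:cv2.resize(i,None,fx=f,fy=f,interpolation=cv2.INTER_CUBIC)
o=np.zeros((600,800,3),np.uint8);a=r(T[130:280,190:310],3.3);b=r(S[160:280,170:270],4);o[:a.shape[0],:a.shape[1]]=a;o[:480,400:800]=b
cv2.imwrite("pics/m4.png",o)
E
```

```text
t: 12.93
eef_pos: [0.5773, 0.082, 0.0471]
ee_rot: [3.138, 0.002, -0.004]
force: [2.1, -14.8, -0.5]
width: 0.016
gripper_force: 60.3
[  2.08417515 -14.82909569  -0.49173838] [-5.97128137 -0.90409134 -0.89402435]
```

View pics/m4.png

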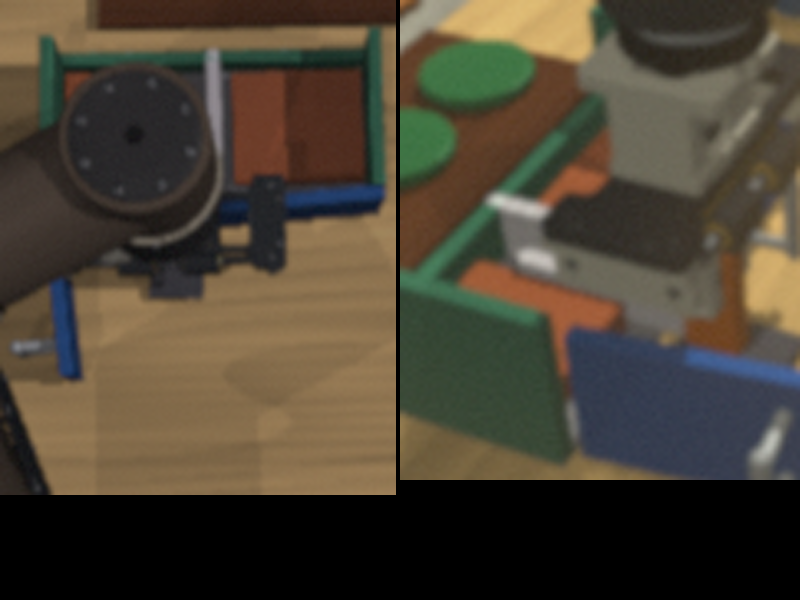

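The picture shows the tile against the left wall and the blade alongside it. The wrist moment puts the push near the tile's front corner, about 60 mm ahead of the TCP. I'll turn the nose slightly towards the tile so the push moves to its centre.

```bash
python3 nudge.py '[[0,0,0,0,-0.01],[0,0,0,0,-0.02],[0,0,0,0,-0.025],[0,0,0,0,-0.025],[0,0,0,0,-0.025],[0,0,0,0,-0.025],[0,0,0,0,-0.025]]' 60; python3 - <<'E'
from h import *
s=arm.get_state();print(s['force'],s['moment'],s['eef_pos'],s['ee_rot'])
im=arm.grab_frame("top")[:,:,::-1].copy()
for v in (152,154,156,158):
    print(v,[tuple(int(c) for c in im[v,u]) for u in range(203,216)])
E
```

```text
t: 13.62
eef_pos: [0.5773, 0.0815, 0.0471]
ee_rot: [3.138, 0.002, 0.02]
force: [3.3, -17.6, -1.0]
width: 0.0156
gripper_force: 61.0
[  3.29846556 -17.57857162  -1.03180061] [-6.82685604 -1.14714286 -1.1928705 ] [0.57725494 0.08149688 0.04710554] [3.13797229e+00 2.19175100e-03 1.98762085e-02]
152 [(66, 83, 46), (72, 88, 50), (73, 91, 50), (56, 70, 40), (43, 55, 31), (44, 53, 32), (35, 45, 49), (35, 49, 80), (35, 49, 85), (36, 51, 86), (37, 52, 89), (39, 54, 91), (38, 53, 91)]
154 [(66, 82, 46), (66, 83, 46), (66, 82, 47), (51, 64, 36), (42, 53, 29), (42, 52, 33), (36, 46, 62), (39, 57, 102), (41, 60, 109), (42, 61, 109), (40, 61, 110), (41, 60, 104), (42, 55, 88)]
156 [(64, 81, 45), (65, 82, 45), (62, 78, 42), (52, 63, 36), (45, 56, 32), (41, 51, 31), (32, 42, 56), (35, 52, 95), (40, 58, 105), (38, 55, 97), (41, 54, 84), (44, 52, 70), (49, 55, 66)]
158 [(64, 80, 44), (67, 83, 46), (65, 80, 46), (51, 64, 37), (44, 54, 30), (42, 52, 31), (29, 41, 55), (38, 53, 94), (39, 53, 93), (43, 52, 75), (45, 52, 63), (46, 50, 59), (43, 46, 51)]
```

```bash
python3 nudge.py '[[0,0,0,0,-0.01],[0,0,0,0,-0.02],[0,0,0,0,-0.025],[0,0,0,0,-0.025],[0,0,0,0,-0.025],[0,0,0,0,-0.025],[0,0,0,0,-0.025]]' 60; python3 - <<'E'
from h import *
s=arm.get_state();print(s['force'],s['moment'],s['eef_pos'],s['ee_rot'])
im=arm.grab_frame("top").astype(int)
for v in (152,154,156,158):
    r=im[v,203:214,0]-im[v,203:214,1]
    i=int(np.argmax(r>5)); u=203+i-1+(5-r[i-1])/(r[i]-r[i-1]); print(v,round(u,2),on("top",u,v,.026)[:2])
E
```

```text
t: 14.25
eef_pos: [0.5772, 0.0814, 0.0471]
ee_rot: [3.138, 0.002, 0.044]
force: [2.0, -17.6, -1.2]
width: 0.0162
gripper_force: 62.2
[  1.99601136 -17.58385784  -1.16072707] [-6.94762284 -1.13984859 -1.4631352 ] [0.57718012 0.08142721 0.04707363] [3.13805330e+00 2.43608567e-03 4.43614344e-02]
152 209.07 [0.73450513 0.17869821]
154 208.76 [0.72850294 0.17962033]
156 208.74 [0.72249172 0.17974334]
158 208.74 [0.71648467 0.17977987]
```

```bash
python3 nudge.py '[[0,0,0,0,0],[0,0,0,0,0],[0,0,0,0,0],[0,0,0,0,0]]' && python3 -c "
from station import arm
print(arm.job_done())"
```

```text
t: 14.63
eef_pos: [0.5772, 0.0814, 0.0471]
ee_rot: [3.138, 0.002, 0.044]
force: [3.4, -16.6, -0.0]
width: 0.0163
gripper_force: 62.2
the job is handed in; nothing more can be done
None
```

I handed the job in at 14.6 s with the left door open about 1.4 rad and the spacer still gripped, its nose about 28 mm past the cabinet's middle. It holds the narrow tile flush against the left wall with about 17 N; the hand-in returned no verdict.

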